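# Reset the air feed valve of the optical table: shut, back off two turns, keep hold

## Robot

A 7-joint arm with a two-finger parallel gripper is mounted at the origin on the work surface. World frame = base frame: x ahead of the robot, y to its left, z up, the work surface at z = 0. Lengths are in m, angles in rad, forces in N, time in s.
With the tool pointing down it reaches from about 0.425 to 0.925 m from the base axis. Payload 6.8 kg.
Tool frame: the origin (TCP) lies between the finger pads; the fingertips stand 14 mm ahead of it and the grasp point (between the pads) lies 5 mm behind it; z points along the fingers, y is the line along which they close (so a half turn about z gives the same grasp; the last joint's range is limited). The gripper opens to 85 mm and grips with 20 to 120 N. Pads are 22 mm wide; open, the fingers measure 114 mm over their backs; the gripper's body (76 mm by 85 mm) begins 54 mm behind the grasp point. The pads swing forward as they close: fully open they stand 13 mm farther back than shut.
Start: joints at [1.089, 0.477, 0.022, 1.555, -0.011, 1.109, -0.083], TCP at [0.246, -0.628, 0.245] pointing down, gripper open.
Joint ranges: [-2.96, 2.96], [-0.34, 2.1], [-1.41, 1.46], [0.24, 2.44], [-1.37, 4.51], [0.17, 1.92], [-2.96, 2.96]. Speed limits (rad/s): [2.39, 2.39, 3.14, 3.14, 3.14, 3.14, 3.14].

## Interface

Orientations are given as a rotation vector (axis times angle).
In Python, from bench import r, eyes, ticket gives the robot as it stands. The module is installed in compiled form; this text tells all that it offers.
- The arm moves only by the tool arm_command, never from a script. Its argument "plan" is text: rows parted by semicolons, each of 4 numbers parted by spaces: the shift along the tool's x, y, z in m, then the turn about the tool's z in degrees. In form: tx ty tz yaw; .... A call has 1 to 20 rows; each row shifts and turns the commanded pose from where the row before left it, along the tool's axes as they then stand; what a row does not reach is not made up. A row lasts 1/8 s, in which the tool goes at most 62.5 mm and 10.7 degrees, less where a joint would pass 70% of its speed; a pose out of reach is approached as far as the arm can. A call is refused whole if a number of a shift passes 0.0625 or a number of a turn 10.7, either way. A call with a gripper value outside its range is refused whole. "hand" is the closure, from -1 (fully open) to 1 (shut), set as the call begins (left out, the last holds). The fingers move at their own pace and stop on an object; "grip_force" is the grip in N (left out, the last holds). Time passes only in rows, so rows that do not move let the fingers close. It gives the time, the measured TCP pose, the force, the opening and the grip force at its end, in the units of the state.
- r.get_obs(): the state, without advancing time (a new reading comes with each control period).
- eyes.grab_frame(name): name is "scene" or "top" or "wrist"; returns (picture, depth): 420x560x3 uint8, red, green, blue; 420x560 float32, m along the optical axis (not along the pixel's ray), 0 where there is no reading.
- eyes.calibration(name): a dict with "fov_y" (degrees; the focal length in pixels is half the picture's height over the tangent of half this angle, whatever the lens; pixels are square), "cx", "cy" (the principal point, pixels), "origin" and "attitude" of the camera in the world; the wrist camera has in their place "tool_from_camera" (4x4, takes a point from camera to tool coordinates, whose origin is the TCP and whose axes are the flange's). Camera axes: x right, y up, looking along -z (the intrinsics and any distortion apply to the point x, -y, -z); pixel columns grow to the right and rows downward; lengths in m; the calibration is good to about 2 mm. A picture is of the moment at which its call begins: read the wrist's pose just before it. calibration takes no time and is no camera call.
- ticket.hand_in(): hands the job in; it is judged then, once.
The state is a dict: "clock": time; "joints": joint angles; "qvel": joint speeds; "tau": joint torques, N m; "tcp_pos": TCP position; "orientation": TCP orientation; "contact_force": force on the tool from outside, world axes, zero at the start; "moment": the same for the moment, N m; "grip_width": finger opening in m; "gripper_force": force on a finger pad.
Only numpy, scipy, OpenCV 4.12 (cv2) and the standard library are available. Lean on these libraries where they do the work, as an engineer would, in place of code of your own. Each camera call takes 0.05 s, during which the arm holds its last target. There are 200 camera calls.

## Task

Reset the air feed valve, the one whose handwheel has an upright crank handle: close it clockwise right to its stop, then back it off exactly two full turns counter-clockwise. It creeps shut when let go, so finish with the gripper still gripping the crank handle and holding the wheel still at two turns open. Leave the plain-wheeled bleed valve and everything else on the table undisturbed.

Things in the scene. Friction and masses are not known exactly. Their poses are not given: they have to be found in the camera images.
- feed_axis (a point): point on the vertical axis of the feed valve's handwheel, level with the middle of the crank handle (128.5 mm above the table). The feed valve is a brass valve on a fixed 100 x 90 mm aluminium foot with a dial gauge; its metal handwheel has a 120 mm rim circle (12 mm thick rim, top 92 mm above the table), turns about the vertical and does not rise. It stands either left or right on the table
- handle (a point): centre of the upright crank handle of the feed valve: black cylinder 21 mm in diameter and 60 mm tall (98.5 to 158.5 mm above the table), standing 60 mm off the wheel's axis, above the rim. It revolves freely on its own pin, so a gripper holding it need not turn while it carries the handle round in a circle; its attitude does not matter
- feed_valve (a joint): turning of the feed valve's wheel in rad: 0 = closed against its firm stop, grows as the valve is opened (counter-clockwise seen from above), one turn = 6.283; it starts about a third to nine tenths of a turn open and can turn to 19.5. Turning it takes about 1 to 6 N at the handle; more than about one turn open, the wheel creeps back towards closed when it is let go
- bleed_axis (a point): centre of the smaller plain wheel (80 mm rim circle, 10 mm thick, 78 mm above the table, no crank handle) of the bleed valve on the other side; to be left alone
- bleed_rim (a point): point on the rim of the bleed valve's wheel where one of its three spokes meets it, 40 mm from its axis; it moves only if that wheel is turned
- lens_mount: black lens mount standing upright, 50 mm wide, 59 mm tall, between the two valves; origin at the centre of its underside; a bystander
- post_holder: steel post holder, 36 mm foot, 50 mm tall, nearer the robot between the valves; origin at the centre of its underside; a bystander
- screwdriver: black-handled screwdriver lying flat, 200 mm long, 26 mm thick, front left; origin at the centre of its underside; a bystander
- wrench: steel wrench lying flat, 180 mm long, 8 mm thick, front right; origin at the centre of its underside; a bystander
- dish: white open dish, 90 mm across, 15 mm high, beyond the valves; origin at the centre of its underside; a bystander
- jar: small closed jar, 50 mm across, 60 mm high, far left; origin at the centre of its underside; a bystander
- parts_tray: grey two-compartment tray, 120 x 90 x 30 mm, far right; origin at the centre of its underside; a bystander

How it is judged:
By the outcome, as a careful person would: the job done as asked, in the order asked, and still so for the second after the job is handed in, while the arm keeps its last pose, push and grip.
It also fails if it takes over 58 s, if anything falls off the work surface, if the arm or the gripper's body presses on something with over 40 N, if the wrist force passes 120 N, or if a joint passes its speed limit or range.

## Working session

There is one attempt and no reset: what is moved stays moved. The work goes in short steps, Python scripts to look and compute and a tool call to move; the robot and the scene stay as the last step left them, time stands still between calls to the robot, and variables do not carry over. Pictures are saved under pics/ and viewed, at most 10 in all, crops included, and the job is handed in when it is done.

Besides the shell and the picture viewer there is one more tool, called after "Emit:" in YAML: its name, and indented under it one key for each argument. arm_command: Moves the arm, as the interface text tells. Its arguments: {"type":"object","properties":{"plan":{"type":"string"},"hand":{"type":"number"},"grip_force":{"type":"number"}},"required":["plan"]}

```bash
mkdir -p pics; cat > h.py <<'E'
import numpy as np,cv2
from scipy.spatial.transform import Rotation as R
from bench import r,eyes,ticket
def cam(n,o=None):
    c=eyes.calibration(n); f=210/np.tan(np.radians(c['fov_y'])/2)
    return c,f
def world(n,dep,c,f,T):
    v,u=np.mgrid[0:420,0:560]
    P=np.stack([(u-c['cx'])/f*dep,-(v-c['cy'])/f*dep,-dep],-1)
    return P@T[:3,:3].T+T[:3,3]
E
python3 - <<'E'
from h import *
for n in ('top','scene'):
    p,d=eyes.grab_frame(n); cv2.imwrite(f'pics/{n}1.png',p[...,::-1]); np.savez(f'{n}1.npz',p=p,d=d)
    print(n,eyes.calibration(n))
print(eyes.calibration('wrist'))
print(r.get_obs())
E
```

```text
top {'fov_y': 43.59753080297208, 'cx': 274.12902033090324, 'cy': 208.94687969388866, 'origin': array([0.26601564, 0.00618095, 1.54945062]), 'attitude': array([ 0.15499981, -0.15962792, -1.55581755])}
scene {'fov_y': 49.37898061315958, 'cx': 281.23415318156185, 'cy': 202.12138562930213, 'origin': array([1.1424333 , 0.55112168, 0.73275672]), 'attitude': array([0.4317536 , 1.05408886, 2.14293824])}
{'fov_y': 60.50148660482169, 'cx': 278.8141012872443, 'cy': 210.64908457005876, 'tool_from_camera': array([[ 7.37022022e-04,  9.49431400e-01,  3.13973684e-01,
         8.13706986e-02],
       [ 9.99999646e-01, -8.27244309e-04,  1.54121070e-04,
         1.07547473e-04],
       [ 4.06060327e-04,  3.13973459e-01, -9.49431673e-01,
        -1.27552086e-01],
       [ 0.00000000e+00,  0.00000000e+00,  0.00000000e+00,
         1.00000000e+00]])}
{'clock': 0.1, 'joints': array([ 1.08885024,  0.47775241,  0.02235072,  1.55635947, -0.01149245,
        1.10930451, -0.08308868]), 'qvel': array([ 0.00043008, -0.00206256, -0.00085603, -0.00384396, -0.00083453,
       -0.00038102, -0.00054842]), 'tau': array([ 4.00024146e-03, -5.97759354e+01,  1.61338694e+00, -2.81956118e+01,
        1.27910654e-02,  5.01052142e-03, -1.26200712e-05]), 'tcp_pos': array([ 0.24630371, -0.62790132,  0.24439672]), 'orientation': array([-3.08525324e+00, -5.83560779e-01,  7.01492759e-04]), 'contact_force': array([ 1.11985013, -0.33098185, -0.61884403]), 'moment': array([-0.00410521,  0.04009077, -0.01504055]), 'gripper_force': 0.0, 'grip_width': 0.08520167283695722}
```

View pics/top1.png

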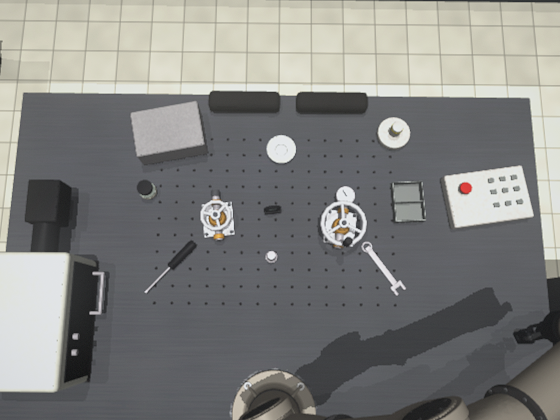

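View pics/scene1.png

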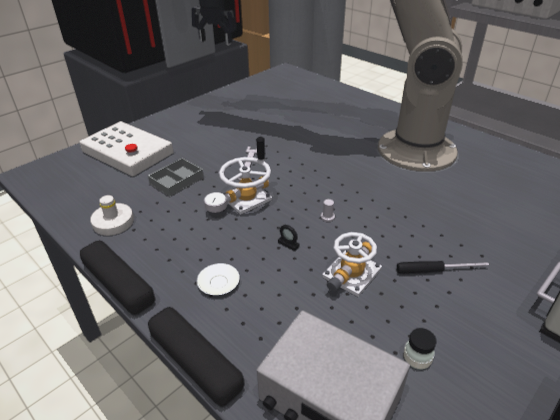

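The top view shows the feed wheel at about (343,223) with its black handle at (347,241). The bleed wheel is at (216,215). In the scene view the handle is at (261,148).

```bash
python3 - <<'E'
from h import *
for n,(u0,v0,w) in {'top':(343,223,38),'scene':(248,168,40)}.items():
    z=np.load(n+'1.npz');c,f=cam(n)
    T=np.eye(4);T[:3,:3]=R.from_rotvec(c['attitude']).as_matrix();T[:3,3]=c['origin']
    W=world(n,z['d'],c,f,T)
    m=np.zeros((420,560),bool);m[v0-w:v0+w,u0-w:u0+w]=1
    m&=z['d']>0
    p=z['p'].astype(int)
    hm=m&(W[...,2]>.105)&(W[...,2]<.17)
    rim=m&(W[...,2]>.078)&(W[...,2]<.098)&(p.min(-1)>150)
    H=W[hm];print(n,'handle',hm.sum(),H.mean(0),H.min(0),H.max(0))
    Q=W[rim];e=cv2.minEnclosingCircle(Q[:,:2].astype(np.float32));print('rim',len(Q),Q.mean(0),e)
    A=np.c_[2*Q[:,:2],np.ones(len(Q))]
    # ellipse on the outside of rim via robust far points
    k=np.hypot(*(Q[:,:2]-e[0]).T)>.05
    s=np.linalg.lstsq(A[k],(Q[k,:2]**2).sum(1),rcond=None)[0];print('fit',s[:2],np.sqrt(s[2]+s[:2]@s[:2]))
E
```

```text
top handle 78 [ 0.46575846 -0.19499136  0.14787571] [ 0.45606365 -0.20620927  0.10651339] [ 0.5241777  -0.1853477   0.16313173]
rim 646 [ 0.52833995 -0.19162664  0.09019027] ((0.5264657139778137, -0.19267095625400543), 0.06597181409597397)
fit [ 0.52564855 -0.19270103] 0.05911476994843425
scene handle 165 [ 0.4705159  -0.18809178  0.1348126 ] [ 0.4554493  -0.20090241  0.1055769 ] [ 0.47783005 -0.1799597   0.15896274]
rim 481 [ 0.53138187 -0.18542726  0.0896486 ] ((0.5275305509567261, -0.18837828934192657), 0.06614040583372116)
fit [ 0.52744616 -0.18826791] 0.05914482335839657
```

Emit:
arm_command:
  plan: "0 0 0 10.7; 0 0 0 10.7; .0183 -.0363 0 0; .0183 -.0363 0 0; .0183 -.0363 0 0; .0183 -.0363 0 0; .0183 -.0363 0 0; .0183 -.0363 0 0; .0183 -.0363 0 0; .0183 -.0363 0 0; .0183 -.0363 0 0; .0183 -.0363 0 0; .0183 -.0363 0 0; .0183 -.0363 0 0; 0 0 0 0; 0 0 0 0"
  hand: -1

```text
clock: 2.1
tcp_pos: [0.4655, -0.1933, 0.245]
orientation: [3.141, 0.0, -0.001]
contact_force: [-0.9, 0.2, 0.0]
grip_width: 0.0856
gripper_force: 0.0
```

```bash
python3 - <<'E'
from h import *
o=r.get_obs();p,d=eyes.grab_frame('wrist');cv2.imwrite('pics/w1.png',p[...,::-1])
c,f=cam('wrist');T=np.eye(4);T[:3,:3]=R.from_rotvec(o['orientation']).as_matrix();T[:3,3]=o['tcp_pos']
print(o['clock'],o['tcp_pos'],T[:3,:3].round(4),o['contact_force'],o['joints'])
W=world('wrist',d,c,f,T@c['tool_from_camera'])
g=(d>0)&(np.hypot(W[...,0]-.526,W[...,1]+.19)<.085)
hm=g&(W[...,2]>.15)&(W[...,2]<.166)
H=W[hm];
if len(H):print('handle top',len(H),H.mean(0),H.min(0),H.max(0),cv2.minEnclosingCircle(H[:,:2].astype(np.float32)))
q=g&(W[...,2]>.084)&(W[...,2]<.098)&(p.min(-1)>140);Q=W[q]
for i in range(2):
    e=np.array([.526,-.19]) if i==0 else s[:2]
    k=abs(np.hypot(*(Q[:,:2]-e).T)-.06)<.012
    s=np.linalg.lstsq(np.c_[2*Q[k,:2],np.ones(k.sum())],(Q[k,:2]**2).sum(1),rcond=None)[0];print('fit',k.sum(),s[:2],np.sqrt(s[2]+s[:2]@s[:2]))
E
```

```text
2.1 [ 0.46546088 -0.19327698  0.24502401] [[ 1.e+00  1.e-04 -9.e-04]
 [ 1.e-04 -1.e+00 -3.e-04]
 [-9.e-04  3.e-04 -1.e+00]] [-0.896267    0.21365528  0.03754808] [ 0.39005155  0.20299966 -0.13790254  1.94963048  0.03368238  0.99185304
 -1.33424892]
handle top 899 [ 0.46727791 -0.19483936  0.15620919] [ 0.4544649  -0.20621962  0.15040725] [ 0.4774484  -0.18348613  0.15937454] ((0.4659550189971924, -0.1947653889656067), 0.011600264348089695)
fit 7460 [ 0.5264681  -0.19143667] 0.05838776145306847
fit 7455 [ 0.52648203 -0.1914998 ] 0.058394031460117624
```

View pics/w1.png

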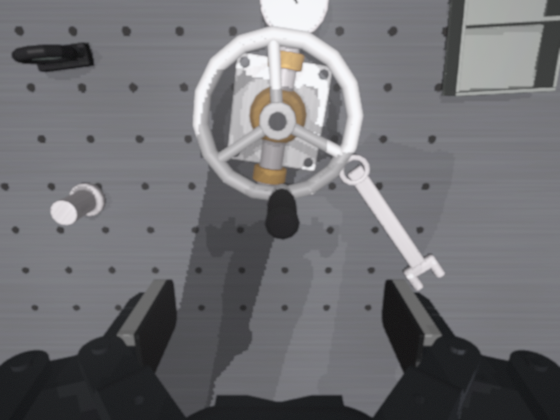

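The wrist view shows the handle standing at (282,215) in front of the wheel hub at (277,122), with nothing around the handle. I'll go down and grip.

Emit:
arm_command:
  plan: ".001 .0015 .02 0; 0 0 .02 0; 0 0 .02 0; 0 0 .02 0; 0 0 .02 0; 0 0 .02 0; 0 0 0 0"

```text
clock: 3.02
tcp_pos: [0.4653, -0.1952, 0.1241]
orientation: [-3.141, 0.003, 0.005]
contact_force: [0.5, -0.1, -0.0]
grip_width: 0.0852
gripper_force: 0.0
```

Emit:
arm_command:
  plan: "0 0 0 0; 0 0 0 0; 0 0 0 0; 0 0 0 0; 0 0 0 0; 0 0 0 0; 0 0 0 0; 0 0 0 0"
  hand: 1
  grip_force: 60

```text
clock: 4.03
tcp_pos: [0.4673, -0.1945, 0.126]
orientation: [3.141, 0.0, 0.001]
contact_force: [-1.4, 0.5, 4.6]
grip_width: 0.0197
gripper_force: 58.4
```

```bash
cat >> h.py <<'E'
C=np.array([.5265,-.1915]);RR=.06
def rows(a0,a1,step):
    n=int(round(abs(a1-a0)/step));a=np.radians(np.linspace(a0,a1,n+1))
    q=np.c_[np.cos(a),-np.sin(a)]*RR; q=np.round(q,4)
    return '; '.join(f'{x:.4f} {y:.4f} 0 0' for x,y in np.diff(q,axis=0))
def where():
    o=r.get_obs();v=o['tcp_pos'][:2]-C;a=np.degrees(np.arctan2(v[1],v[0]));t=np.array([-v[1],v[0]])/np.hypot(*v);F=o['contact_force'][:2]
    print('t',round(o['clock'],2),'ang',a%360,'rad',np.hypot(*v),'Ft',F@t,'Fr',F@v/np.hypot(*v),'z',o['tcp_pos'][2],'w',o['grip_width'])
E
python3 - <<'E'
from h import *
where();print(rows(183.15,78.15,15));print(rows(78.15,-171.85,10))
E
```

```text
t 4.03 ang 182.85814076315495 rad 0.05930970971700142 Ft -0.5320460110474958 Fr 1.3398367474787702 z 0.12604342706507293 w 0.019686269759384086
0.0012 -0.0156 0 0; 0.0052 -0.0148 0 0; 0.0088 -0.0129 0 0; 0.0119 -0.0102 0 0; 0.0141 -0.0068 0 0; 0.0154 -0.0029 0 0; 0.0156 0.0012 0 0
0.0100 0.0030 0 0; 0.0094 0.0047 0 0; 0.0083 0.0063 0 0; 0.0072 0.0076 0 0; 0.0057 0.0088 0 0; 0.0041 0.0096 0 0; 0.0024 0.0102 0 0; 0.0006 0.0104 0 0; -0.0013 0.0104 0 0; -0.0030 0.0100 0 0; -0.0047 0.0094 0 0; -0.0063 0.0083 0 0; -0.0076 0.0072 0 0; -0.0088 0.0057 0 0; -0.0096 0.0041 0 0; -0.0102 0.0024 0 0; -0.0104 0.0006 0 0; -0.0104 -0.0013 0 0; -0.0100 -0.0030 0 0; -0.0094 -0.0047 0 0; -0.0083 -0.0063 0 0; -0.0072 -0.0076 0 0; -0.0057 -0.0088 0 0; -0.0041 -0.0096 0 0; -0.0024 -0.0102 0 0
```

Emit:
arm_command:
  plan: ".0012 -.0156 0 0; .0052 -.0148 0 0; .0088 -.0129 0 0; .0119 -.0102 0 0; .0141 -.0068 0 0; .0154 -.0029 0 0; .0156 .0012 0 0"

```text
clock: 4.9
tcp_pos: [0.5396, -0.1331, 0.1259]
orientation: [3.14, -0.0, -0.001]
contact_force: [-4.8, -7.7, 10.5]
grip_width: 0.0197
gripper_force: 59.5
```

```bash
python3 -c "
from h import *
where()"
```

```text
t 4.9 ang 77.30582193667084 rad 0.05982707768456711 Ft 3.011201791089524 Fr -8.58712838173317 z 0.1259454967670425 w 0.019710945869397086
```

Emit:
arm_command:
  plan: ".0100 .0030 0 0; .0094 .0047 0 0; 0 0 0 0"

```text
clock: 5.28
tcp_pos: [0.5598, -0.1415, 0.126]
orientation: [3.14, -0.002, 0.002]
contact_force: [-1.2, -5.3, 7.1]
grip_width: 0.0197
gripper_force: 59.1
```

```bash
python3 -c "
from h import *
where()"
```

```text
t 5.28 ang 56.34725476944852 rad 0.06007542148301297 Ft -1.951405998577398 Fr -5.032968184622357 z 0.12602358667392152 w 0.019674785048042678
```

Emit:
arm_command:
  plan: ".0083 .0063 0 0; .0072 .0076 0 0; 0 0 0 0"

```text
clock: 5.65
tcp_pos: [0.5747, -0.1552, 0.126]
orientation: [3.14, -0.002, 0.001]
contact_force: [-2.5, -3.7, 8.1]
grip_width: 0.0196
gripper_force: 59.3
```

Emit:
arm_command:
  plan: ".0057 .0088 0 0; .0041 .0096 0 0; 0 0 0 0"

```text
clock: 6.02
tcp_pos: [0.5843, -0.1732, 0.126]
orientation: [3.141, -0.001, 0.0]
contact_force: [-3.9, -2.6, 8.1]
grip_width: 0.0196
gripper_force: 59.5
```

```bash
python3 -c "
from h import *
where()"
```

```text
t 6.03 ang 17.572636869106187 rad 0.06059716469930422 Ft -1.293296864648022 Fr -4.469899333243831 z 0.12602196950176733 w 0.019629658625262475
```

Emit:
arm_command:
  plan: ".0024 .0102 0 0; .0006 .0104 0 0; 0 0 0 0"

```text
clock: 6.4
tcp_pos: [0.5873, -0.1933, 0.126]
orientation: [3.141, -0.001, 0.0]
contact_force: [-2.0, -0.6, 7.8]
grip_width: 0.0193
gripper_force: 59.6
```

Emit:
arm_command:
  plan: "-.0013 .0104 0 0; -.0030 .0100 0 0; 0 0 0 0"

```text
clock: 6.78
tcp_pos: [0.5865, -0.2015, 0.126]
orientation: [-3.129, -0.014, -0.006]
contact_force: [2.7, 21.3, 9.1]
grip_width: 0.0196
gripper_force: 60.5
```

```bash
python3 -c "
from h import *
where()"
```

```text
t 6.78 ang 350.5716794591579 rad 0.060787001753132175 Ft 21.455364861171944 Fr -0.8303123058078736 z 0.12604174459319695 w 0.019559061967847242
```

Emit:
arm_command:
  plan: "-.0020 .0050 0 0; 0 0 0 0; 0 0 0 0"

```text
clock: 7.15
tcp_pos: [0.5864, -0.2017, 0.1261]
orientation: [-3.125, -0.02, -0.009]
contact_force: [6.3, 30.4, 6.2]
grip_width: 0.0195
gripper_force: 60.5
```

```bash
python3 - <<'E'
from h import *
where();o=r.get_obs();p,d=eyes.grab_frame('wrist');cv2.imwrite('pics/w2.png',p[...,::-1])
p,d=eyes.grab_frame('scene');cv2.imwrite('pics/s2.png',p[60:300,120:400,::-1])
E
```

```text
t 7.15 ang 350.3117158306093 rad 0.060732320918273325 Ft 31.04436387965105 Fr 1.0449444141387478 z 0.12606705476646263 w 0.019539912512436503
```

View pics/s2.png

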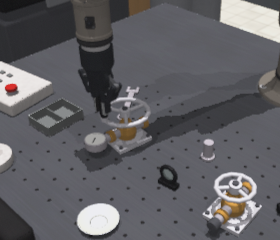

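The force rose to 31 N with no further motion, so the wheel is on its stop at about 350.4°. The scene crop shows the gripper holding the handle, with the bystanders undisturbed. Next I'll release the pressure and work out the opening rows.

Emit:
arm_command:
  plan: ".0055 -.0174 0 0; 0 0 0 0; 0 0 0 0"

```text
clock: 7.62
tcp_pos: [0.5869, -0.1987, 0.126]
orientation: [-3.14, -0.003, -0.0]
contact_force: [-2.6, 1.8, 8.5]
grip_width: 0.0198
gripper_force: 60.9
```

```bash
python3 - <<'E'
from h import *
where();print(rows(350.5,530.5,15));print(rows(530.5,710.5,15))
E
```

```text
t 7.62 ang 353.2242742900056 rad 0.0608230484571882 Ft 1.475767495353585 Fr -2.8024786412016263 z 0.12603490158474556 w 0.01978484752014071
0.0005 -0.0157 0 0; -0.0035 -0.0152 0 0; -0.0074 -0.0138 0 0; -0.0106 -0.0115 0 0; -0.0133 -0.0083 0 0; -0.0150 -0.0046 0 0; -0.0157 -0.0005 0 0; -0.0152 0.0035 0 0; -0.0138 0.0074 0 0; -0.0115 0.0106 0 0; -0.0083 0.0133 0 0; -0.0046 0.0150 0 0
-0.0005 0.0157 0 0; 0.0035 0.0152 0 0; 0.0074 0.0138 0 0; 0.0106 0.0115 0 0; 0.0133 0.0083 0 0; 0.0150 0.0046 0 0; 0.0157 0.0005 0 0; 0.0152 -0.0035 0 0; 0.0138 -0.0074 0 0; 0.0115 -0.0106 0 0; 0.0083 -0.0133 0 0; 0.0046 -0.0150 0 0
```

Emit:
arm_command:
  plan: ".0003 -.0129 0 0; -.0035 -.0152 0 0; -.0074 -.0138 0 0; -.0106 -.0115 0 0; -.0133 -.0083 0 0; -.0150 -.0046 0 0; -.0157 -.0005 0 0; -.0152 .0035 0 0; -.0138 .0074 0 0; -.0115 .0106 0 0; -.0083 .0133 0 0; -.0046 .0150 0 0"

```text
clock: 9.12
tcp_pos: [0.468, -0.1817, 0.126]
orientation: [-3.14, -0.004, -0.002]
contact_force: [2.7, 3.5, 7.2]
grip_width: 0.0193
gripper_force: 60.7
```

```bash
python3 -c "
from h import *
where()"
```

```text
t 9.12 ang 170.44782893228336 rad 0.05934113056503675 Ft -3.9175890327835012 Fr -2.0701370044085747 z 0.12597317801533708 w 0.01926934274258425
```

Emit:
arm_command:
  plan: "-.0005 .0157 0 0; .0035 .0152 0 0; .0074 .0138 0 0; .0106 .0115 0 0; .0133 .0083 0 0; .0150 .0046 0 0; .0157 .0005 0 0; .0152 -.0035 0 0; .0138 -.0074 0 0; .0115 -.0106 0 0; .0083 -.0133 0 0; .0046 -.0150 0 0"

```text
clock: 10.62
tcp_pos: [0.586, -0.2042, 0.126]
orientation: [3.14, -0.001, 0.001]
contact_force: [-1.4, -3.5, 9.4]
grip_width: 0.0201
gripper_force: 60.9
```

```bash
python3 -c "
from h import *
where()"
```

```text
t 10.62 ang 347.9179614884264 rad 0.06083292161851285 Ft -3.684146830410353 Fr -0.6151028524592365 z 0.12599947930325198 w 0.020054892972560818
```

One turn is done (347.9°). Now the second.

Emit:
arm_command:
  plan: ".0008 -.0170 0 0; -.0035 -.0152 0 0; -.0074 -.0138 0 0; -.0106 -.0115 0 0; -.0133 -.0083 0 0; -.0150 -.0046 0 0; -.0157 -.0005 0 0; -.0152 .0035 0 0; -.0138 .0074 0 0; -.0115 .0106 0 0; -.0083 .0133 0 0; -.0046 .0150 0 0"

```text
clock: 12.12
tcp_pos: [0.4684, -0.1799, 0.126]
orientation: [-3.139, -0.004, -0.002]
contact_force: [2.6, 5.2, 7.9]
grip_width: 0.0199
gripper_force: 60.7
```

Emit:
arm_command:
  plan: "-.0005 .0157 0 0; .0035 .0152 0 0; .0074 .0138 0 0; .0106 .0115 0 0; .0133 .0083 0 0; .0150 .0046 0 0; .0157 .0005 0 0; .0152 -.0035 0 0; .0138 -.0074 0 0; .0115 -.0106 0 0; .0083 -.0133 0 0; .0046 -.0150 0 0; 0 0 0 0; 0 0 0 0; 0 0 0 0"

```text
clock: 14.0
tcp_pos: [0.5865, -0.2015, 0.126]
orientation: [-3.141, -0.001, -0.001]
contact_force: [-0.3, -1.6, 8.1]
grip_width: 0.0198
gripper_force: 60.8
```

```bash
python3 -c "
from h import *
where()"
```

```text
t 14.0 ang 350.5045981225501 rad 0.060789404221559255 Ft -1.63051142502429 Fr -0.0369479337392212 z 0.12604070424707584 w 0.019810035983218045
```

Emit:
arm_command:
  plan: "0 0 0 0; 0 0 0 0; 0 0 0 0; 0 0 0 0; 0 0 0 0; 0 0 0 0; 0 0 0 0; 0 0 0 0"

```text
clock: 15.0
tcp_pos: [0.5864, -0.2016, 0.126]
orientation: [-3.141, -0.001, -0.001]
contact_force: [-0.8, -0.8, 8.8]
grip_width: 0.0198
gripper_force: 60.8
```

```bash
python3 -c "
from h import *
where();p,d=eyes.grab_frame('scene');cv2.imwrite('pics/s3.png',p[...,::-1])"
```

```text
t 15.0 ang 350.4674530275716 rad 0.06075927775976032 Ft -0.9020447012900681 Fr -0.6887471636205512 z 0.12601819148389348 w 0.019788254683203495
```

View pics/s3.png

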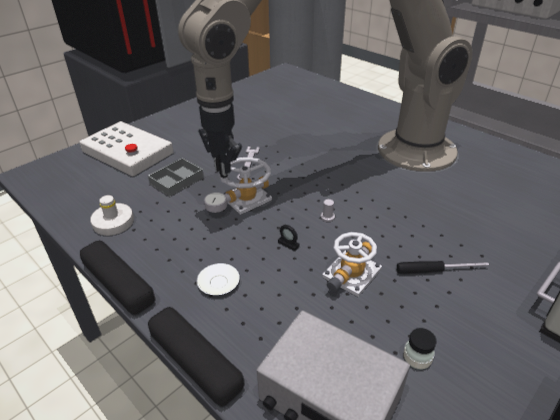

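The gripper is holding the handle at about (228,165), the wheel is steady, and every bystander is where it was.

```bash
python3 -c "
from h import *
print(ticket.hand_in())"
```

```text
the job is handed in; nothing more can be done
None
```

The feed valve was closed clockwise to its stop and backed off two full turns (within about half a degree by the arm's own readings), and it was handed in at about 15 s with the gripper still holding the crank handle and nothing else visibly disturbed.

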